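# Clamp a bottle on the orbital shaker with the sliding jaw

## Task

The buffer bottle on the orbital shaker must be clamped before a run. Loosen the wing knob on the sliding jaw, slide the jaw up until the bottle stands against the fixed jaw and the sliding jaw's sprung pad is pushed about halfway in, then tighten the knob fully so that the jaw holds the bottle by itself. Keep the bottle upright and leave the things that stand around the shaker where they are.

Things in the scene. Friction and masses are not known exactly. Their poses are not given: they have to be found in the camera images.
- shaker: Orbital shaker, fixed on the bench: white housing, slotted aluminium platform 250 (x) by 344 (y) mm, its upper face 100 mm above the bench. Origin: centre of its underside, on the bench. x points from the front panel to the back, y along the slots, from the sliding jaw to the fixed jaw; z up. The round dial on the front panel only sets the speed and is not needed.
- fixed_face (a point): Foot of the fixed jaw's rubber face, middle of its width, on the platform's upper face, at x 0, y +113 mm in the shaker's frame. The fixed jaw is an aluminium angle plate at the +y end of the platform, 130 mm wide and 64 mm high; its flat upright face looks towards the sliding jaw (-y). Axes as the shaker's. A bottle that stands against it has its centre at y = -28 mm from here.
- bottle: The bottle to clamp: clear reagent bottle with blue cap, 56 mm diameter, 107 mm high, about 0.2 kg, loose, standing upright on the platform between the jaws, near the fixed jaw and about in the middle of the width. Origin: centre of its underside. z up.
- jaw (a joint): Position of the sliding jaw along the middle slot, m: 0 at the end of the platform farthest from the fixed jaw, grows as it moves towards the fixed jaw (shaker +y), up to 0.105. With the knob loose it slides with about 1.5 N; with the knob tight it holds against some 35 N.
- knob_axis (a point): Point on the axis of the clamp knob at mid height of its wing, 60 mm above the platform; moves with the jaw. Axes as the shaker's; the jaw slides along y. The jaw is an aluminium carriage 66 mm wide, 14 mm high, from 32 mm behind this axis to 86 mm ahead of it; 68 mm ahead stands its upright plate, 62 mm high, which carries the pad.
- wing (a point): The same point, turning with the knob: a black wing knob on a vertical stud at the rear of the jaw. Its flat upright wing is 68 mm long, 14 mm thick (16 at the rounded ends), 28 mm high, from 46 to 74 mm above the platform. x along the wing, y across it, z up. Below: a 19 mm stem, then a 32 mm steel boss whose top is 34 mm above the platform.
- clamp_knob (a joint): Angle of the clamp knob, rad: 0 fully tight (stop), grows as it is loosened, counter-clockwise seen from above; the jaw is free beyond about 0.7; 1.4 fully loose (stop). At 0 the wing is along the shaker's x. It turns with about 0.08 N m, 0.15 when tight, and stays where it is left.
- pad_face (a point): Centre of the rubber face of the jaw's sprung pad, which looks to the shaker's +y; 64 mm wide, 44 mm high, 35 mm above the platform; with the pad out it is 100 mm ahead of the knob axis. Axes as the shaker's.
- jaw_pad (a joint): How far the sprung pad is pushed back into the jaw, m: 0 out (touching nothing), 0.010 fully in. Its spring gives about 3 N at 0 and 11 N at 0.010.
- timer: Bystander: small white wedge-shaped timer, 74 x 60 x 21 mm, loose on the bench beside the jaw's end of the shaker. Origin: centre of its underside.
- amber_bottle: Bystander: brown glass bottle with black cap, 51 mm diameter, 102 mm high, loose on the bench beside the fixed jaw's end of the shaker. Origin: centre of its underside.
- small_bottle: Bystander: small white bottle with orange cap, 38 mm diameter, 74 mm high, loose on the bench beside the fixed jaw's end of the shaker. Origin: centre of its underside.
Mind the look-alikes: they are no part of the job. What is shaped like the bottle but purple is not meant.

How it is judged:
On the way, in this order (a step that is already met when the one before it is completed fails the run):
1. the clamp knob is loosened (value of joint clamp_knob above 0.55 rad), for 0.1 s.
2. the jaw's pad is pressed against the bottle (value of joint jaw_pad above 0.0008 m and contact force between jaw and bottle above 1.5 N), for 0.1 s.
At the end, for the whole second after the job is handed in: The knob is tight (under 0.3 rad); the sprung pad is in by over 0.8 mm and presses on the bottle with over 1.5 N; the bottle stands on the platform, at rest, tilted under 0.12 rad, within 5 mm of touching the fixed jaw and 30 mm of the middle of its width (all of step 2 and value of joint clamp_knob below 0.3 rad and y of bottle in the frame of fixed_face above -0.033 m and x of bottle in the frame of fixed_face between -0.03 and 0.03 m and z of bottle in the frame of fixed_face below 0.006 m and angle between bottle's own z axis and vertical below 0.12 rad and linear speed of bottle below 0.02 m/s).
It fails at once if the bottle is knocked over (angle between bottle's own z axis and vertical above 0.35 rad).
It fails at once if a thing beside the shaker is pushed away by more than 30 mm (distance of any of timer, amber_bottle, small_bottle from where it was at the start of the episode above 0.03 m).
It also fails if it takes over 48 s, if anything falls off the work surface, if the arm or the gripper's body presses on something with over 40 N, if the wrist force passes 120 N, or if a joint passes its speed limit or range.

## Robot

A 6-joint arm with a two-finger parallel gripper is mounted at the origin on a cart in front of the work surface, level with it; the furniture and walls round the work are solid. World frame = base frame: x ahead of the robot, y to its left, z up, the work surface at z = 0. Lengths are in m, angles in rad, forces in N, time in s.
With the tool pointing down it reaches from about 0.35 to 0.775 m from the base axis. Payload 7.3 kg.
Tool frame: the origin (TCP) lies on the centre line of the jaws, within the pads' length; the fingertips stand 19 mm ahead of it and the grasp point (between the pads) is the TCP; z points along the fingers, y is the line along which they close (so a half turn about z gives the same grasp; the last joint's range is limited). The gripper opens to 92 mm and grips with 3 to 60 N. Pads are 19 mm wide; open, the fingers measure 130 mm over their backs; the gripper's body (75 mm by 190 mm) begins 47 mm behind the grasp point.
Start: joints at [1.032, 0.342, 1.524, -0, 1.275, -0.146], TCP at [0.201, 0.485, 0.212] pointing down, gripper open.
Joint ranges: [-2.53, 2.53], [-0.77, 2.02], [0.04, 2.7], [-1, 4.14], [0.28, 2.66], [-3.11, 3.11]. Speed limits (rad/s): [2.57, 2.57, 3.14, 3.14, 3.14, 3.14].

## Interface

Orientations are given as a unit quaternion [w, x, y, z].
In Python, from cell import bot gives the robot as it stands. The module is installed in compiled form; this text tells all that it offers.
- The arm moves only by the tool jog_arm, never from a script. Its argument "commands" is text: rows parted by semicolons, each of 7 numbers parted by spaces: the opening, from -1 (shut) to 1 (fully open), then the shift along the tool's x, y, z each as a share of 0.03 m, from -1 to 1, then the turn, a rotation vector about the tool's x, y, z each as a share of 0.1 rad, from -1 to 1. In form: fingers tx ty tz ax ay az; .... A call has 1 to 5 rows; each row shifts and turns the commanded pose from where the row before left it, along the tool's axes as they then stand; what a row does not reach is not made up. A row lasts 1/12 s, in which the tool goes at most 41.7 mm and 7.16 degrees, less where a joint would pass 70% of its speed; a pose out of reach is approached as far as the arm can. A call with a number of a shift or a turn outside -1 to 1 is refused whole. A call with a gripper value outside its range is refused whole. The fingers move at their own pace and stop on an object; "grip_force" is the grip in N (left out, the last holds). Time passes only in rows, so rows that do not move let the fingers close. It gives the time, the measured TCP pose, the force, the opening and the grip force at its end, in the units of the state.
- bot.read_state(): the state, without advancing time (a new reading comes with each control period).
- bot.read_camera(name): name is "scene" or "side" or "wrist"; returns the picture (400x640x3 uint8, red, green, blue); there is no depth.
- bot.camera_model(name): a dict with "camera_matrix" (3x3 intrinsics, pixels), "eye" and "attitude" of the camera in the world; the wrist camera has in their place "hand_eye" (4x4, takes a point from camera to tool coordinates, whose origin is the TCP and whose axes are the flange's). Camera axes: x right, y down, z forward; pixel columns grow to the right and rows downward; lengths in m; the calibration is good to about 2 mm. The wrist camera is an equidistant fisheye: a pixel r from the principal point sees the ray r / f radians off the axis. A picture is of the moment at which its call begins: read the wrist's pose just before it. camera_model takes no time and is no camera call.
- bot.close_job(): hands the job in; it is judged then, once.
The state is a dict: "t": time; "q": joint angles; "qvel": joint speeds; "joint_efforts": joint torques, N m; "position": TCP position; "ee_rot": TCP orientation; "ft_force": force on the tool from outside, world axes, zero at the start; "ft_torque": the same for the moment, N m; "finger_gap": opening from 0.0 (shut) to 1.0 (fully open); "grip_force": force on a finger pad.
Only numpy, scipy, OpenCV 4.12 (cv2) and the standard library are available. Lean on these libraries where they do the work, as an engineer would, in place of code of your own. Each camera call takes 0.05 s, during which the arm holds its last target. There are 200 camera calls.

## Working session

There is one attempt and no reset: what is moved stays moved. The work goes in short steps, Python scripts to look and compute and a tool call to move; the robot and the scene stay as the last step left them, time stands still between calls to the robot, and variables do not carry over. Pictures are saved under pics/ and viewed, at most 10 in all, crops included, and the job is handed in when it is done.

Besides the shell and the picture viewer there is one more tool, called after "Request:" as name(argument=value, ...), one argument or row to a line, values as JSON. jog_arm: Moves the arm, as the interface text tells. Its arguments: {"type":"object","properties":{"commands":{"type":"string"},"grip_force":{"type":"number"}},"required":["commands"]}

```bash
mkdir -p pics
python3 - <<'E'
from cell import bot
import cv2,numpy as np
s=bot.read_state();print({k:np.round(v,3).tolist() for k,v in s.items()})
for n in ("scene","side","wrist"):
    m=bot.camera_model(n);print(n,{k:np.round(v,4).tolist() for k,v in m.items() if not isinstance(v,str)})
    im=bot.read_camera(n);cv2.imwrite(f"pics/{n}0.png",im[...,::-1])
E
```

```text
{'t': 0.0, 'q': [1.032, 0.343, 1.525, -0.0, 1.275, -0.146], 'qvel': [-0.001, -0.0, -0.0, 0.001, 0.001, -0.0], 'joint_efforts': [0.0, -43.125, -24.422, 0.072, 0.056, -0.0], 'position': [0.201, 0.485, 0.212], 'ee_rot': [-0.0, 0.195, 0.981, -0.001], 'ft_force': [-0.167, 0.288, 0.75], 'ft_torque': [-0.015, 0.043, -0.033], 'grip_force': 0.0, 'finger_gap': 1.002}
scene {'camera_matrix': [[485.4242, 0.0, 320.4799], [0.0, 485.4242, 201.7026], [0.0, 0.0, 1.0]], 'eye': [-0.0156, -1.0248, 0.8352], 'attitude': [-0.481, 0.838, -0.2297, 0.1167]}
side {'camera_matrix': [[410.7263, 0.0, 315.9573], [0.0, 410.7263, 201.1572], [0.0, 0.0, 1.0]], 'eye': [0.8895, 0.4897, 1.0873], 'attitude': [-0.0742, 0.3053, 0.9171, -0.2454]}
wrist {'camera_matrix': [[309.7069, 0.0, 320.7782], [0.0, 309.7069, 199.2646], [0.0, 0.0, 1.0]], 'hand_eye': [[-0.0002, -0.9589, -0.2839, 0.0766], [1.0, -0.0003, 0.0003, 0.0011], [-0.0004, -0.2839, 0.9589, -0.1722], [0.0, 0.0, 0.0, 1.0]]}
```

View pics/scene0.png

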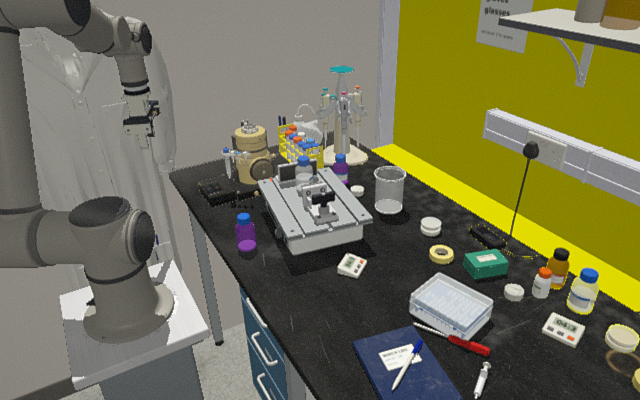

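View pics/side0.png

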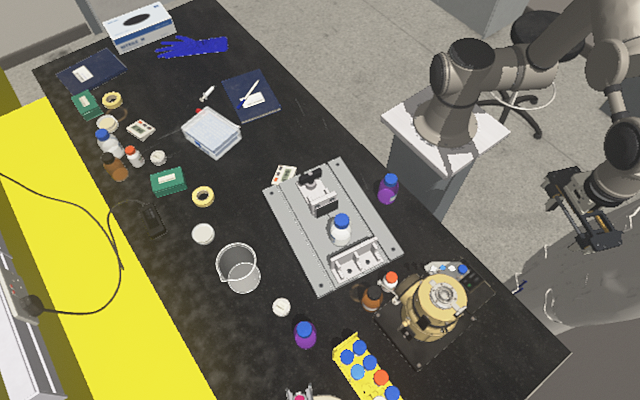

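Scene view: shaker at about (315,210) with the black knob at (322,200), the blue cap at (303,162). Side view: knob at about (312,173), cap (341,222), fixed jaw (357,262), timer (283,175), amber (372,298), small bottle (389,283). I'll enlarge both.

Run:
```python
import cv2,numpy as np
a=cv2.imread("pics/side0.png")[150:310,240:420];b=cv2.imread("pics/scene0.png")[145:285,235:395]
a=cv2.resize(a,(560,498),interpolation=cv2.INTER_CUBIC) if 0 else cv2.resize(a,None,fx=2.2*1,fy=2.2,interpolation=cv2.INTER_CUBIC)
b=cv2.resize(b,None,fx=2.4,fy=2.4,interpolation=cv2.INTER_CUBIC)
h=max(a.shape[0],b.shape[0]);o=np.zeros((h,a.shape[1]+b.shape[1],3),np.uint8)
o[:a.shape[0],:a.shape[1]]=a;o[:b.shape[0],a.shape[1]:]=b;print(o.shape)
cv2.imwrite("pics/crop.png",o)
```

```text
(352, 780, 3)
```

View pics/crop.png

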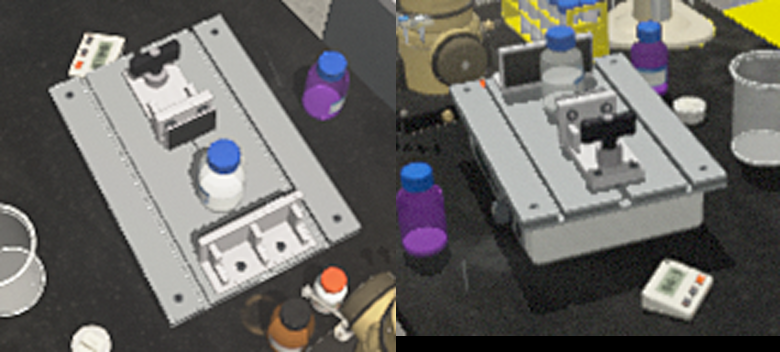

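View pics/wrist0.png

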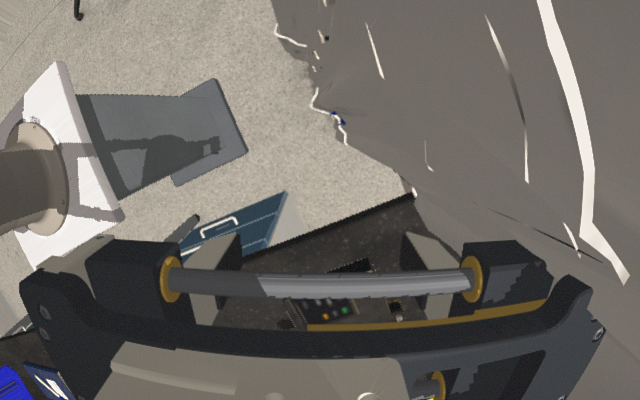

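Crops: side (left) shows the platform corners at full-image px (263,191),(339,156),(404,254),(318,298); the scene (right) shows them at (373,221),(290,237),(257,180),(326,167). The knob wing lies roughly along shaker x (tight). The wrist view doesn't cover the shaker yet.

```bash
cat > h.py <<'E'
from cell import bot
import cv2,numpy as np
from scipy.spatial.transform import Rotation as R
def rot(q): return R.from_quat(np.roll(q,-1))
def ray(n,uv,st=None):
    m=bot.camera_model(n);K=np.array(m["camera_matrix"])
    x=(np.array(uv,float)-K[:2,2])/K[0,0]
    if n=="wrist":
        r=np.linalg.norm(x)+1e-9;d=np.r_[x/r*np.sin(r),np.cos(r)];H=np.array(m["hand_eye"])
        T=rot(st["ee_rot"]);return np.array(st["position"])+T.apply(H[:3,3]),T.apply(H[:3,:3]@d)
    d=np.r_[x,1];return np.array(m["eye"]),rot(m["attitude"]).apply(d/np.linalg.norm(d))
def plane(r,z): return r[0]+r[1]*(z-r[0][2])/r[1][2]
def tri(*rs):
    A=sum(np.eye(3)-np.outer(d,d) for _,d in rs);b=sum((np.eye(3)-np.outer(d,d))@o for o,d in rs)
    p=np.linalg.solve(A,b);return p,max(np.linalg.norm(np.cross(d,p-o)) for o,d in rs)
def frame(T,c):  # shaker pose (x,y,yaw) helpers
    pass
E
python3 - <<'E'
from h import *
np.set_printoptions(precision=4,suppress=True)
sc=[(290,236.7),(372.9,221.3),(326.3,166.7),(257.5,180.4)]
si=[(339,155.9),(262.7,190.9),(318.2,297.7),(403.6,254.5)]
P=[]
for a,b in zip(sc,si):
    p,e=tri(ray("scene",a),ray("side",b));ps=plane(ray("side",b),.1);P.append(ps)
    print(p,e,plane(ray("scene",a),.1),ps)
P=np.array(P);c=P.mean(0);print("c",c,[np.linalg.norm(P[i]-P[i-1]) for i in range(4)])
loc=np.array([[-.125,-.172],[.125,-.172],[.125,.172],[-.125,.172]])
H=((loc)[:,0]+1j*loc[:,1]).conj()@((P-c)[:,0]+1j*P[:,1]-1j*c[1]);print("yaw",np.angle(H))
yaw=np.angle(H)
M=R.from_euler('z',yaw).as_matrix();
def sh(p): return M.T@(p-np.r_[c[:2],0])
im=cv2.imread("pics/side0.png");hsv=cv2.cvtColor(im,cv2.COLOR_BGR2HSV)
def blob(mask,x0,x1,y0,y1):
    m=np.zeros_like(mask);m[y0:y1,x0:x1]=mask[y0:y1,x0:x1]
    n,l,s,ct=cv2.connectedComponentsWithStats(m);i=1+np.argmax(s[1:,4]);return s[i],ct[i],l==i
blue=cv2.inRange(hsv,(100,120,60),(125,255,255))
s1,c1,_=blob(blue,325,360,205,240)
im2=cv2.imread("pics/scene0.png");h2=cv2.cvtColor(im2,cv2.COLOR_BGR2HSV)
s2,c2,_=blob(cv2.inRange(h2,(100,120,60),(125,255,255)),290,315,150,172)
print(s1,c1,s2,c2);p,e=tri(ray("side",c1),ray("scene",c2));print("cap",p,e,"sh",sh(p))
k1,d1,m1=blob(cv2.inRange(hsv,(0,0,0),(180,255,60)),296,325,165,184)
k2,d2,m2=blob(cv2.inRange(h2,(0,0,0),(180,255,60)),306,340,189,208)
print(k1,d1,k2,d2);p,e=tri(ray("side",d1),ray("scene",d2));print("knob",p,e,"sh",sh(p))
ys,xs=np.nonzero(m1);pts=np.array([plane(ray("side",q),.174)[:2] for q in zip(xs,ys)])
(r)=cv2.minAreaRect(pts.astype(np.float32)*1000);print("wing rect",r, "wingdir")
v=np.linalg.eigh(np.cov(pts.T))[1][:,1];print(np.arctan2(v[1],v[0]))
E
```

```text
[ 0.4223 -0.0539  0.101 ] 0.0036725053588001918 [ 0.4257 -0.055   0.1   ] [ 0.4184 -0.0529  0.1   ]
[ 0.6631 -0.0952  0.0887] 0.0019435223708180803 [ 0.6547 -0.11    0.1   ] [ 0.6641 -0.0875  0.1   ]
[0.7197 0.2512 0.0987] 0.0020889089129158965 [0.7167 0.2501 0.1   ] [0.7218 0.2505 0.1   ]
[0.4798 0.2907 0.098 ] 0.0019184937571252003 [0.4797 0.2853 0.1   ] [0.4788 0.2918 0.1   ]
c [0.5708 0.1005 0.1   ] [np.float64(0.3500016780240048), np.float64(0.2481496535878574), np.float64(0.3428881720802718), np.float64(0.24647697364577523)]
yaw -0.1653985831771466
[335 214  14  15 178] [341.3989 220.6854] [298 156  12  10 101] [303.0891 160.6535]
cap [0.5807 0.1553 0.1972] 0.00120147590631527 sh [0.0008 0.0557 0.1972]
[296 165  25  19 252] [307.6032 173.5992] [312 191  23  16 209] [323.3397 198.5981]
knob [ 0.5503 -0.0229  0.1623] 0.0017097860795294104 sh [ 0.0001 -0.1251  0.1623]
wing rect ((556.040771484375, -16.195518493652344), (57.431129455566406, 64.74748229980469), 53.101375579833984) wingdir
2.121075837478796
```

Request:
jog_arm(
  commands="1 0 0 -1 0 0 -0.57; 1 0 0 -1 0 0 -0.57; 1 0 0 -1 0 0 -0.57; 1 0 0 -1 0 0 -0.57; 1 -0.5 -0.5 0 0 0 0",
  grip_force=30,
)

```text
t: 0.57
position: [0.213, 0.4709, 0.3381]
ee_rot: [0.002, 0.079, 0.997, 0.005]
ft_force: [0.8, 0.1, -1.1]
finger_gap: 1.002
grip_force: 0.0
```

Request:
jog_arm(
  commands="1 -0.9 -0.9 0 0 0 0; 1 -0.9 -0.9 0 0 0 0; 1 -0.9 -0.9 0 0 0 0; 1 -0.9 -0.9 0 0 0 0; 1 -0.9 -0.9 0 0 0 0",
)

```text
t: 0.98
position: [0.3248, 0.3109, 0.3323]
ee_rot: [-0.0, 0.082, 0.997, -0.0]
ft_force: [1.4, 1.0, -0.0]
finger_gap: 1.003
grip_force: 0.0
```

Request:
jog_arm(
  commands="1 -0.9 -0.9 0 0 0 0; 1 -0.9 -0.9 0 0 0 0; 1 -0.9 -0.9 0 0 0 0; 1 -0.5 -0.5 0 0 0 0; 1 0 0 0 0 0 0",
)

```text
t: 1.4
position: [0.4052, 0.1989, 0.3319]
ee_rot: [0.0, 0.085, 0.996, -0.001]
ft_force: [-0.1, -1.2, 0.2]
finger_gap: 0.999
grip_force: 0.0
```

Request:
jog_arm(
  commands="1 -0.9 -0.95 0 0 0 0; 1 -0.9 -0.95 0 0 0 0; 1 -0.9 -0.95 0 0 0 0; 1 -0.9 -0.95 0 0 0 0; 1 -0.9 -0.95 0 0 0 0",
)

```text
t: 1.82
position: [0.5135, 0.0386, 0.3323]
ee_rot: [-0.0, 0.082, 0.997, 0.0]
ft_force: [0.7, 1.1, -0.4]
finger_gap: 0.997
grip_force: 0.0
```

Request:
jog_arm(
  commands="0.2 -0.9 -0.95 0 0 0 0; 0.2 -0.5 -0.8 0 0 0 0; 0.2 0 0 0 0 0 0; 0.2 0 0 0 0 0 0; 0.2 0 0 0 0 0 0",
)

```text
t: 2.23
position: [0.5455, -0.0183, 0.3322]
ee_rot: [-0.0, 0.082, 0.997, 0.0]
ft_force: [0.3, 0.5, -0.5]
finger_gap: 0.689
grip_force: 0.0
```

Run:
```python
from h import *
import json
s=bot.read_state();im=bot.read_camera("wrist")[...,::-1];cv2.imwrite("pics/w1.png",im)
json.dump({k:np.array(s[k]).tolist() for k in("position","ee_rot")},open("w1.json","w"));print(s["position"],s["ee_rot"],s["q"],s["finger_gap"])
```

```text
[ 0.5454754  -0.01826855  0.33218688] [-4.15020975e-04  8.20765439e-02  9.96625855e-01  4.16167535e-04] [-1.74385372e-01  3.21969609e-01  1.22783205e+00  7.52543883e-04
  1.59269415e+00 -1.58082758e+00] 0.6890157620630215
```

View pics/w1.png

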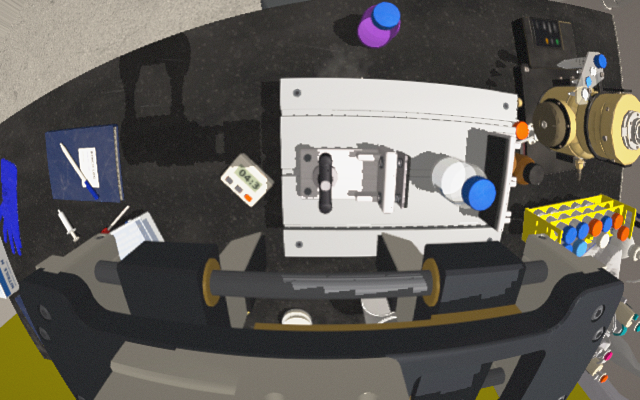

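Wrist view from above: the wing is the black bar at (325,152)–(325,212), with the pad plate at x≈395–405, the bottle cap at (480,193), the fixed jaw at x≈498 and the timer at (247,180). I'll measure the wing here.

Run:
```python
from h import *
import json
np.set_printoptions(precision=4,suppress=True)
st=json.load(open("w1.json"));im=cv2.imread("pics/w1.png")
g=im.max(2);m=np.zeros_like(g);m[145:222,308:342]=(g[145:222,308:342]<70)
n,l,s,c=cv2.connectedComponentsWithStats(m);i=1+np.argmax(s[1:,4]);print(s[i],c[i])
ys,xs=np.nonzero(l==i)
for z in(.174,.16):
    p=np.array([plane(ray("wrist",q,st),z)[:2] for q in zip(xs,ys)]).astype(np.float32)
    r=cv2.minAreaRect(p*1000);v=np.linalg.eigh(np.cov(p.T))[1][:,1];print(z,r,p.mean(0),np.arctan2(v[1],v[0]))
# extremal ends + triangulation with side/scene centre
print(tri(ray("wrist",c[i],st),ray("side",(312,174)),ray("scene",(323.3,198.6))))
yaw=-.1654;M=R.from_euler('z',yaw).as_matrix();C=np.r_[.5708,.1005,0]
def sh(p): return M.T@(p-C)
# platform corners in wrist
for q in [(281,78),(518,94),(501,240),(284,257)]: print(sh(plane(ray("wrist",q,st),.1)))
b=cv2.inRange(cv2.cvtColor(im,cv2.COLOR_BGR2HSV),(100,120,60),(125,255,255));b[:, :455]=0;b[:,500:]=0;b[:165]=0;b[220:]=0
u=cv2.moments(b,True);cc=(u['m10']/u['m00'],u['m01']/u['m00']);p,e=tri(ray("wrist",cc,st),ray("side",(341.4,220.7)));print("cap",cc,p,e,sh(p))
p=plane(ray("wrist",cc,st),.2);print(sh(p))
ty=rot(st["ee_rot"]).apply([0,1,0]);print("tool y angle",np.arctan2(ty[1],ty[0]), "wing dir along shaker x would be",yaw)
```

```text
[318 153  12  34 179] [321.7598 167.6089]
0.174 ((533.6511840820312, -14.124935150146484), (9.811826705932617, 37.33652877807617), 68.2202377319336) [ 0.5317 -0.0136] 2.835233459375139
0.16 ((536.32861328125, -14.51469612121582), (10.227560997009277, 38.91835021972656), 68.22025299072266) [ 0.5343 -0.0139] 2.835233601884394
(array([ 0.5421, -0.0171,  0.1597]), np.float64(0.008351269877725971))
[-0.1248 -0.1712  0.1   ]
[-0.1249  0.1721  0.1   ]
[0.1066 0.1728 0.1   ]
[ 0.1261 -0.1737  0.1   ]
cap (478.9630836047774, 192.87513572204125) [0.5808 0.1567 0.1998] 0.0002523048165247015 [0.0006 0.0571 0.1998]
[0.0007 0.0568 0.2   ]
tool y angle 1.4064580040948058 wing dir along shaker x would be -0.1654
```

Run:
```python
from h import *
import json
np.set_printoptions(precision=4,suppress=True)
st=json.load(open("w1.json"));im=cv2.imread("pics/w1.png");g=im.max(2)
print(g[148:216:2,314:338:1])
yaw=-.1654;M=R.from_euler('z',yaw).as_matrix();C=np.r_[.5708,.1005,0]
for q in [(326,151),(326,213),(325.5,182)]:
  print([(M.T@(plane(ray("wrist",q,st),z)-C)) for z in (.174,.160)])
```

```text
[[128 131 130 136 148 146 146 143 139 140 139 141 137 145 146 147 143 142
  148 145 139 134 134 135]
 [147 143 155 211 247 246 245 246 245 246 245 245 245 246 245 245 245 245
  245 244 243 243 244 244]
 [154 153 154 154 158 187 249 248 240 226 193 191 197 228 242 248 249 248
  247 247 247 247 247 247]
 [154 150 154 155 201 252 206 116  47  23  32  24  29  31  52 118 207 251
  249 247 247 247 247 247]
 [152 150 155 219 243 140  60  37  45  48  58  66  67  58  52  49  78 180
  250 248 247 247 247 247]
 [151 150 156 197 216  79  38  52  64  66  70  77  84  91  91  87  74 127
  252 249 247 247 247 247]
 [151 149 151 157 149  57  44  56  60  65  69  74  81  91 100 105  95  81
  176 246 248 247 247 247]
 [150 151 153 130  90  52  53  55  61  64  65  72  79  85  92  95  97 100
  212 247 248 247 246 247]
 [151 149 152 146 123  57  51  51  55  59  70  76  90  93  87  81  77 103
  238 250 247 247 246 247]
 [150 135 112  99  91  52  42  44  55  61  70  73  80  89  87  75  57  67
  134 215 244 248 247 247]
 [117 100 103 112 106  58  46  49  54  56  67  74  79  89  87  74  63 101
  191 184 184 23
[... 1853 characters left out ...]
3  45  55  63  66  74  76  81  87  94  98  90  87
  197 226 225 224 224 224]
 [222 222 222 221 192  74  42  48  56  56  60  63  66  72  75  80  76 101
  193 220 223 224 224 224]
 [221 220 221 224 217 153  83  49  54  56  59  60  63  59  59  69  93 155
  212 225 224 223 225 224]
 [220 221 222 223 224 221 184 123  77  65  53  53  59  70  93 154 219 226
  224 224 224 223 223 224]
 [221 223 221 222 222 222 223 223 221 204 190 190 196 209 220 223 225 224
  223 224 224 223 224 223]]
[array([-0.038 , -0.1144,  0.174 ]), array([-0.0362, -0.1142,  0.16  ])]
[array([ 0.0321, -0.1141,  0.174 ]), array([ 0.0369, -0.1138,  0.16  ])]
[array([-0.0038, -0.1148,  0.174 ]), array([-0.0005, -0.1146,  0.16  ])]
```

Request:
jog_arm(
  commands="0.1 -0.13 0.23 -0.9 0 0 0; 0.1 0 0 1 0 0 0; 0.1 0 0 1 0 0 0; 0.1 0 0 1 0 0 0; 0.1 0 0 1 0 0 0",
  grip_force=35,
)

```text
t: 2.7
position: [0.5503, -0.0113, 0.239]
ee_rot: [0.001, 0.081, 0.997, 0.0]
ft_force: [-0.7, -0.5, -0.3]
finger_gap: 0.553
grip_force: 0.0
```

Request:
jog_arm(
  commands="0.1 0 0 1 0 0 0; 0.1 0 0 0.9 0 0 0; 0.1 0 0 0 0 0 0",
)

```text
t: 2.95
position: [0.5473, -0.011, 0.1777]
ee_rot: [-0.005, 0.081, 0.997, 0.001]
ft_force: [-0.5, -0.2, -0.2]
finger_gap: 0.55
grip_force: 0.0
```

Request:
jog_arm(
  commands="0.1 -0.1 0 0.3 0 0 0; 0.1 0 0 0 0 0 0; -1 0 0 0 0 0 0; -1 0 0 0 0 0 0; -1 0 0 0 0 0 0",
  grip_force=35,
)

```text
t: 3.37
position: [0.5545, -0.0137, 0.1748]
ee_rot: [0.001, 0.082, 0.997, -0.0]
ft_force: [-0.2, -0.1, 0.1]
finger_gap: 0.382
grip_force: 0.0
```

Request:
jog_arm(
  commands="-1 0 0 0 0 0 0; -1 0 0 0 0 0 0; -1 0 0 0 0 0 0; -1 0 0 0 0 0 0; -1 0 0 0 0 0 0",
)

```text
t: 3.78
position: [0.5538, -0.0137, 0.1735]
ee_rot: [0.0, 0.082, 0.997, 0.0]
ft_force: [0.9, 0.4, -0.2]
finger_gap: 0.029
grip_force: 0.0
```

Run:
```python
from h import *
s=bot.read_state();print(s["position"],s["finger_gap"],s["ft_force"])
a=bot.read_camera("scene")[150:270,230:390,::-1];b=bot.read_camera("wrist")[100:330,200:480,::-1]
a=cv2.resize(a,None,fx=3,fy=3,interpolation=cv2.INTER_CUBIC);o=np.zeros((360,480+280,3),np.uint8);o[:,:480]=a;o[:230,480:]=b
cv2.imwrite("pics/g1.png",o)
```

```text
[ 0.55382608 -0.0137397   0.17346345] 0.02853977448024741 [ 0.87669352  0.38834816 -0.21485329]
```

View pics/g1.png

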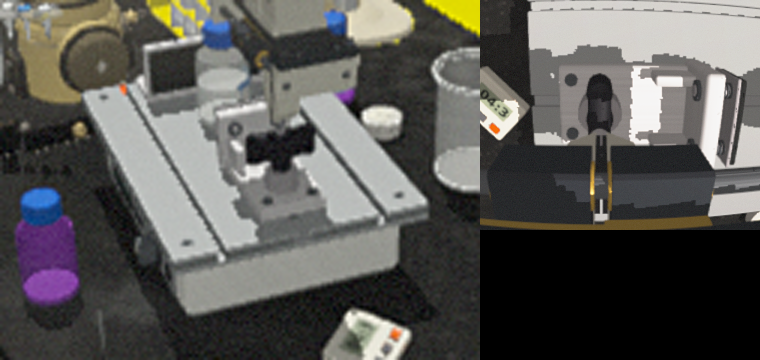

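The fingers (shut to 3 mm) seem to sit above the wing or beside it: in the scene crop the tips end near (285,122), just over the wing top near (280,130). I'll project to check heights.

Run:
```python
from h import *
np.set_printoptions(precision=4,suppress=True)
def proj(n,p):
    m=bot.camera_model(n);K=np.array(m["camera_matrix"]);d=rot(m["attitude"]).inv().apply(np.array(p)-m["eye"]);return (K@d/d[2])[:2]
yaw=-.1654;M=R.from_euler('z',yaw).as_matrix();C=np.r_[.5708,.1005,0]
for nm,p in [("tip",[.5538,-.0137,.1545]),("tcp",[.5538,-.0137,.1735])]: print(nm,proj("scene",p),proj("side",p))
for x,y,z in [(0,-.115,.174),(0,-.115,.146),(-.034,-.115,.16),(.034,-.115,.16),(0,-.125,.174),(0,-.125,.146)]:
    p=C+M@np.r_[x,y,z];print((x,y,z),proj("scene",p))
im=cv2.imread("pics/g1.png")[:360,:480];g=im.max(2)
m=(g<50).astype(np.uint8);m[:120]=0;m[175:]=0;m[:,:235]=0;m[:,325:]=0
n,l,s,c=cv2.connectedComponentsWithStats(m);i=1+np.argmax(s[1:,4]);print("wing px",s[i][:2]/3+[230,150],s[i][2:4]/3,c[i]/3+[230,150])
```

```text
tip [323.448  199.2798] [309.2752 178.041 ]
tcp [323.2943 193.3252] [309.0764 174.1559]
(0, -0.115, 0.174) [322.5416 193.2369]
(0, -0.115, 0.146) [322.7755 201.9864]
(-0.034, -0.115, 0.16) [311.0663 200.0573]
(0.034, -0.115, 0.16) [334.0847 195.2475]
(0, -0.125, 0.174) [323.8264 194.9074]
(0, -0.125, 0.146) [324.048 203.692]
wing px [312.3333 191.    ] [23.     16.3333] [323.4351 198.9101]
```

Run:
```python
from h import *
a=bot.read_camera("scene")[165:215,295:360,::-1];b=bot.read_camera("wrist")[150:330,230:410,::-1];c=bot.read_camera("side")[120:200,270:350,::-1]
f=lambda i,k:cv2.resize(i,None,fx=k,fy=k,interpolation=cv2.INTER_CUBIC)
o=np.zeros((600,800,3),np.uint8);A=f(a,6);B=f(b,2.2);C=f(c,3.7)
o[:300,:390]=A;o[:396,396:792]=B;o[302:598,:296]=C
cv2.imwrite("pics/g2.png",o)
```

```text
(no output)
```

View pics/g2.png

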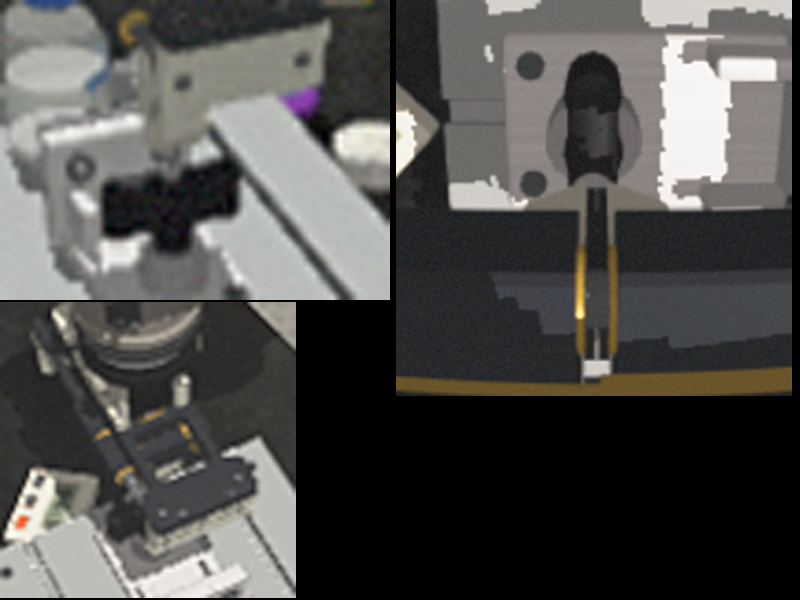

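The wrist crop shows the shut fingertips covering the wing in line with it (both at column ≈596), and the scene crop shows the tip ending at (170,165), at the wing's top edge. So the tips closed just above the wing and I must go lower.

Request:
jog_arm(
  commands="-0.2 0 0 -0.2 0 0 0; -0.2 0 0 0 0 0 0; -0.2 0 0 0 0 0 0; -0.2 0 0 0 0 0 0; -0.2 0 0 0 0 0 0",
)

```text
t: 4.45
position: [0.5538, -0.0137, 0.1794]
ee_rot: [-0.0, 0.082, 0.997, 0.0]
ft_force: [-0.5, -0.0, 0.1]
finger_gap: 0.32
grip_force: 0.0
```

Request:
jog_arm(
  commands="-0.2 0.1 0 0 0 0 0; -0.2 0 0 0.3 0 0 0; -0.2 0 0 0.2 0 0 0; -0.2 0 0 0.15 0 0 0; -0.2 0 0 0 0 0 0",
)

```text
t: 4.87
position: [0.55, -0.0131, 0.1583]
ee_rot: [-0.001, 0.082, 0.997, 0.0]
ft_force: [0.2, 0.0, -0.6]
finger_gap: 0.4
grip_force: 0.0
```

Request:
jog_arm(
  commands="-1 0 0 0 0 0 0; -1 0 0 0 0 0 0; -1 0 0 0 0 0 0; -1 0 0 0 0 0 0; -1 0 0 0 0 0 0",
  grip_force=35,
)

```text
t: 5.28
position: [0.551, -0.0132, 0.1601]
ee_rot: [0.0, 0.082, 0.997, 0.0]
ft_force: [0.7, 0.5, -0.5]
finger_gap: 0.089
grip_force: 0.0
```

Request:
jog_arm(
  commands="-1 0 0 0 0 0 0; -1 0 0 0 0 0 0",
)

```text
t: 5.45
position: [0.5509, -0.0132, 0.16]
ee_rot: [0.0, 0.082, 0.997, 0.0]
ft_force: [-0.3, -0.2, -0.4]
finger_gap: 0.007
grip_force: 0.0
```

Run:
```python
from h import *
a=bot.read_camera("scene")[165:215,295:360,::-1];b=bot.read_camera("wrist")[150:330,230:410,::-1];c=bot.read_camera("side")[120:200,270:350,::-1]
f=lambda i,k:cv2.resize(i,None,fx=k,fy=k,interpolation=cv2.INTER_CUBIC)
o=np.zeros((600,800,3),np.uint8);A=f(a,6);B=f(b,2.2);C=f(c,3.7)
o[:300,:390]=A;o[:396,396:792]=B;o[302:598,:296]=C
cv2.imwrite("pics/g3.png",o)
```

```text
(no output)
```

View pics/g3.png

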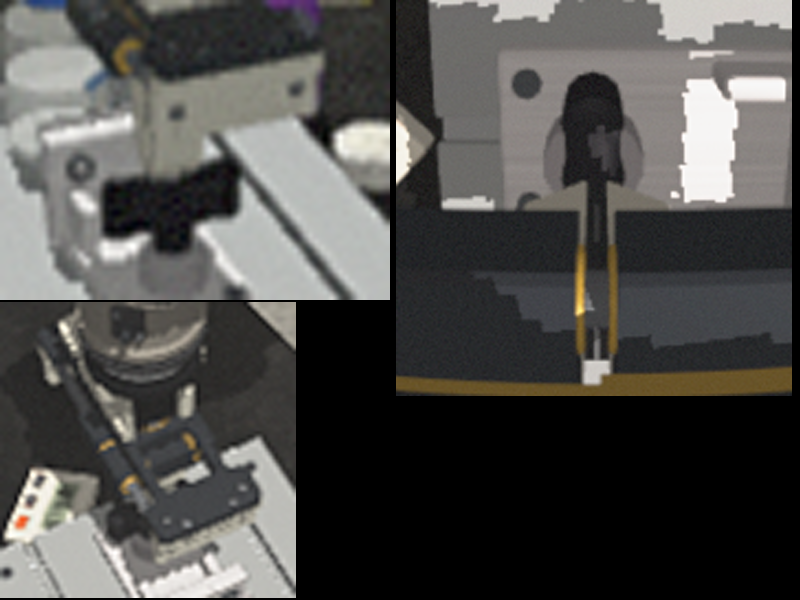

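Scene: the tip still ends at the wing's top edge near (172,175). Wrist: the wing's near end is at (594,72) and the tips at (597,183). I'll triangulate the wing end and the tips from the multiple wrist heights.

Run:
```python
from h import *
import json
np.set_printoptions(precision=4,suppress=True)
yaw=-.1654;M=R.from_euler('z',yaw).as_matrix();C=np.r_[.5708,.1005,0]
q=[0,.082,.9966,0]
s1=json.load(open("w1.json"));s2=dict(position=[.5538,-.0137,.1735],ee_rot=q);s3=dict(position=[.5509,-.0132,.160],ee_rot=q)
F=lambda x,y:(230+(x-396)/2.2,150+y/2.2)
a=ray("wrist",(325.5,152),s1);b=ray("wrist",F(594,52),s2);c=ray("wrist",F(594,73),s3)
for t in [(a,b),(a,c),(b,c)]:
    p,e=tri(*t);print("wing end",M.T@(p-C),e)
print("TCP",M.T@(np.array(s3["position"])-C))
p,e=tri(ray("wrist",F(597,183),s3),ray("scene",(323.7,194.2)));print("tip?",M.T@(p-C),e)
# corners of jaw base bolts seen
def proj(p,st):
    m=bot.camera_model("wrist");H=np.array(m["hand_eye"]);K=np.array(m["camera_matrix"])
    d=H[:3,:3].T@(rot(st["ee_rot"]).inv().apply(p-np.array(st["position"]))-H[:3,3]);r=np.linalg.norm(d[:2]);th=np.arctan2(r,d[2]);return K[:2,2]+K[0,0]*th*d[:2]/r
G=lambda uv:(396+(uv[0]-230)*2.2,(uv[1]-150)*2.2)
for x,y,z in [(-.034,-.115,.174),(-.034,-.115,.16),(0,-.115,.174),(0,-.115,.134),(-.016,-.115,.134),(0,-.131,.134),(0,-.099,.134),(0,-.107,.16),(0,-.123,.16)]:
    print((x,y,z),np.round(G(proj(C+M@np.r_[x,y,z],s3)),0))
for x,y,z in [(0,0,.019),(.0095,0,.019),(.0095,0,0),(.0095,0,-.02),(0,0,0)]:
    print("tool",(x,y,z),np.round(G(proj(np.array(s3["position"])+rot(q).apply([x,y,z]),s3)),0))
```

```text
wing end [-0.034  -0.1147  0.1523] 0.00013582671007009322
wing end [-0.0341 -0.1147  0.1527] 0.00010879335854655619
wing end [-0.0345 -0.1148  0.1545] 2.0690807784156212e-05
TCP [-0.0009 -0.1154  0.16  ]
tip? [-0.0021 -0.1146  0.168 ] 0.00581828417938143
(-0.034, -0.115, 0.174) [593.  94.]
(-0.034, -0.115, 0.16) [593.  80.]
(0, -0.115, 0.174) [593. 222.]
(0, -0.115, 0.134) [593. 165.]
(-0.016, -0.115, 0.134) [593. 116.]
(0, -0.131, 0.134) [542. 165.]
(0, -0.099, 0.134) [645. 165.]
(0, -0.107, 0.16) [622. 200.]
(0, -0.123, 0.16) [564. 199.]
tool (0, 0, 0.019) [592. 171.]
tool (0.0095, 0, 0.019) [592. 141.]
tool (0.0095, 0, 0) [592. 164.]
tool (0.0095, 0, -0.02) [591. 194.]
tool (0, 0, 0) [592. 197.]
```

Request:
jog_arm(
  commands="0 0 0 -0.2 0 0 0; 0 0 0 0 0 0 0; 0 0 0 0 0 0 0; 0 0 0 0 0 0 0; 0 0 0 0 0 0 0",
)

```text
t: 6.02
position: [0.5508, -0.0132, 0.1659]
ee_rot: [-0.0, 0.082, 0.997, 0.0]
ft_force: [-0.5, 0.1, -0.3]
finger_gap: 0.319
grip_force: 0.0
```

Request:
jog_arm(
  commands="0 0 0 0 0 0 0; 0 0 0 0.25 0 0 0; 0 0 0 0.25 0 0 0; 0 0 0 0 0 0 0",
)

```text
t: 6.35
position: [0.5497, -0.013, 0.1488]
ee_rot: [-0.002, 0.082, 0.997, 0.0]
ft_force: [-0.8, -0.4, -0.6]
finger_gap: 0.498
grip_force: 0.0
```

Run:
```python
from h import *
a=bot.read_camera("wrist")[150:330,230:410,::-1];b=cv2.imread("pics/w1.png")[190:290,220:440];c=bot.read_camera("scene")[165:215,295:360,::-1]
f=lambda i,k:cv2.resize(i,None,fx=k,fy=k,interpolation=cv2.INTER_CUBIC)
o=np.zeros((600,800,3),np.uint8);o[:396,:396]=f(a,2.2);o[:300,400:790]=f(c,6);o[400:600,:440]=f(b,2)
cv2.imwrite("pics/g4.png",o);print(bot.read_state()["position"])
```

```text
[ 0.55041861 -0.01312873  0.15011846]
```

View pics/g4.png

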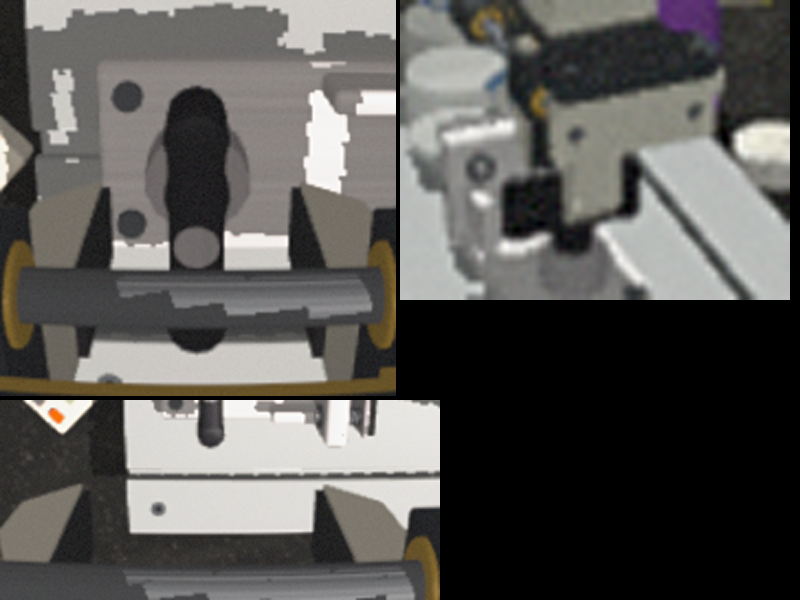

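Now the wrist crop shows the fingers straddling the wing (disc at (197,247) between them), and the scene shows the near finger overlapping the wing centre. Closing here.

Request:
jog_arm(
  commands="-1 0 0 0 0 0 0; -1 0 0 0 0 0 0; -1 0 0 0 0 0 0; -1 0 0 0 0 0 0; -1 0 0 0 0 0 0",
  grip_force=35,
)

```text
t: 6.87
position: [0.5509, -0.0132, 0.1511]
ee_rot: [0.0, 0.082, 0.997, 0.0]
ft_force: [0.1, -0.3, 1.2]
finger_gap: 0.191
grip_force: 0.0
```

Request:
jog_arm(
  commands="-1 0 0 0 0 0 0; -1 0 0 0 0 0 0; -1 0 0 0 0 0 0",
)

```text
t: 7.12
position: [0.5508, -0.0141, 0.1511]
ee_rot: [0.0, 0.082, 0.997, -0.001]
ft_force: [-1.8, -4.7, 1.0]
finger_gap: 0.145
grip_force: 35.0
```

Request:
jog_arm(
  commands="-1 0 0 0 0 0 -0.8; -1 0 0 0 0 0 -0.8; -1 0 0 0 0 0 -0.8; -1 0 0 0 0 0 -0.8; -1 0 0 0 0 0 0",
)

```text
t: 7.53
position: [0.5508, -0.0142, 0.1511]
ee_rot: [-0.0, -0.08, 0.997, -0.001]
ft_force: [-1.5, -5.5, 1.7]
finger_gap: 0.146
grip_force: 35.0
```

Request:
jog_arm(
  commands="-1 0 0 0 0 0 -0.9; -1 0 0 0 0 0 -0.9; -1 0 0 0 0 0 -0.9; -1 0 0 0 0 0 -0.9; -1 0 0 0 0 0 -0.9",
)

```text
t: 7.95
position: [0.551, -0.0133, 0.1511]
ee_rot: [0.0, -0.3, 0.954, 0.0]
ft_force: [0.3, -0.9, 0.8]
finger_gap: 0.146
grip_force: 35.0
```

Request:
jog_arm(
  commands="-1 0 0 0 0 0 -0.9; -1 0 0 0 0 0 -0.9; -1 0 0 0 0 0 -0.9; -1 0 0 0 0 0 0; -1 0 0 0 0 0 0",
)

```text
t: 8.37
position: [0.5511, -0.0131, 0.1511]
ee_rot: [0.0, -0.423, 0.906, -0.0]
ft_force: [0.2, -1.8, -0.3]
finger_gap: 0.146
grip_force: 35.0
```

Run:
```python
from h import *
s=bot.read_state();r=rot(s["ee_rot"]);y=r.apply([0,1,0]);x=r.apply([1,0,0])
print(s["position"],s["q"],np.arctan2(y[1],y[0])-1.4054,s["ft_force"],s["ft_torque"],s["finger_gap"])
Y=np.array([np.sin(.1654),np.cos(.1654),0]);print("shaker y in tool",r.inv().apply(Y))
```

```text
[ 0.55114184 -0.01313749  0.15111659] [-1.63054511e-01  4.44315392e-01  1.54406732e+00  3.46538695e-04
  1.15243851e+00 -2.60662178e+00] 1.0380264434807447 [ 0.24522452 -1.7949126  -0.34290417] [-0.15728745 -0.0059111   0.06607516] 0.14649683228723628
shaker y in tool [-8.61405339e-01  5.07918046e-01  3.18460835e-04]
```

Request:
jog_arm(
  commands="-1 -0.172 0.102 0 0 0 0; -1 -0.287 0.169 0 0 0 0; -1 -0.287 0.169 0 0 0 0; -1 -0.172 0.102 0 0 0 0; -1 -0.086 0.051 0 0 0 0",
)

```text
t: 8.78
position: [0.5572, 0.0229, 0.1511]
ee_rot: [0.001, -0.424, 0.906, -0.0]
ft_force: [2.6, -2.7, 1.2]
finger_gap: 0.149
grip_force: 35.0
```

Request:
jog_arm(
  commands="-1 -0.086 0.051 0 0 0 0; -1 -0.086 0.051 0 0 0 0; -1 -0.086 0.051 0 0 0 0; -1 -0.086 0.051 0 0 0 0; -1 -0.086 0.051 0 0 0 0",
)

```text
t: 9.2
position: [0.5593, 0.0359, 0.1511]
ee_rot: [0.0, -0.424, 0.906, -0.0]
ft_force: [3.3, -3.5, 2.2]
finger_gap: 0.151
grip_force: 35.0
```

Request:
jog_arm(
  commands="-1 -0.086 0.051 0 0 0 0; -1 -0.086 0.051 0 0 0 0; -1 -0.086 0.051 0 0 0 0; -1 0 0 0 0 0 0; -1 0 0 0 0 0 0",
)

```text
t: 9.62
position: [0.5609, 0.0453, 0.1511]
ee_rot: [0.001, -0.424, 0.906, -0.0]
ft_force: [5.2, 0.0, 2.4]
finger_gap: 0.146
grip_force: 35.0
```

Run:
```python
from h import *
s=bot.read_state();yaw=-.1654;M=R.from_euler('z',yaw).as_matrix();C=np.r_[.5708,.1005,0]
print(M.T@(s["position"]-C),M.T@s["ft_force"],s["finger_gap"],s["q"])
```

```text
[-0.0006698  -0.05607879  0.15112135] [5.11014048 0.88883932 2.36747153] 0.14580382881363643 [-5.60255176e-02  4.63620153e-01  1.51173924e+00  7.67505173e-04
  1.16482192e+00 -2.50218417e+00]
```

Request:
jog_arm(
  commands="-1 -0.072 0.042 0 0 0 0; -1 -0.072 0.042 0 0 0 0; -1 -0.072 0.042 0 0 0 0; -1 -0.072 0.042 0 0 0 0; -1 0 0 0 0 0 0",
)

```text
t: 10.03
position: [0.5625, 0.0548, 0.1511]
ee_rot: [0.001, -0.424, 0.906, -0.0]
ft_force: [4.3, -1.3, 1.6]
finger_gap: 0.148
grip_force: 35.0
```

Request:
jog_arm(
  commands="-1 -0.043 0.025 0 0 0 0; -1 0 0 0 0 0 0; -1 0 0 0 0 0 0",
)

```text
t: 10.28
position: [0.5627, 0.0558, 0.1511]
ee_rot: [0.0, -0.424, 0.906, -0.0]
ft_force: [3.7, -2.9, 1.8]
finger_gap: 0.147
grip_force: 35.0
```

Request:
jog_arm(
  commands="-1 -0.043 0.025 0 0 0 0; -1 0 0 0 0 0 0; -1 0 0 0 0 0 0",
)

```text
t: 10.53
position: [0.5628, 0.0569, 0.1511]
ee_rot: [0.0, -0.424, 0.906, -0.001]
ft_force: [4.3, -4.6, 1.8]
finger_gap: 0.144
grip_force: 35.0
```

Request:
jog_arm(
  commands="-1 -0.043 0.025 0 0 0 0; -1 0 0 0 0 0 0; -1 0 0 0 0 0 0",
)

```text
t: 10.78
position: [0.563, 0.058, 0.1511]
ee_rot: [-0.0, -0.424, 0.906, -0.001]
ft_force: [5.0, -5.9, 1.5]
finger_gap: 0.149
grip_force: 35.0
```

Request:
jog_arm(
  commands="-1 -0.057 0.034 0 0 0 0; -1 0 0 0 0 0 0; -1 0 0 0 0 0 0",
)

```text
t: 11.03
position: [0.5633, 0.0597, 0.1511]
ee_rot: [-0.0, -0.424, 0.906, -0.001]
ft_force: [3.7, -6.8, 2.3]
finger_gap: 0.147
grip_force: 35.0
```

Request:
jog_arm(
  commands="-1 -0.057 0.034 0 0 0 0; -1 0 0 0 0 0 0; -1 0 0 0 0 0 0",
)

```text
t: 11.28
position: [0.5636, 0.0613, 0.1511]
ee_rot: [-0.0, -0.424, 0.906, -0.001]
ft_force: [4.5, -8.3, 2.3]
finger_gap: 0.144
grip_force: 35.0
```

Run:
```python
from h import *
np.set_printoptions(precision=4,suppress=True)
s=bot.read_state();yaw=-.1654;M=R.from_euler('z',yaw).as_matrix();C=np.r_[.5708,.1005,0]
print(M.T@(s["position"]-C),M.T@s["ft_force"])
def cap(im,n,box):
    x0,x1,y0,y1=box;b=cv2.inRange(cv2.cvtColor(im,cv2.COLOR_RGB2HSV),(100,120,60),(125,255,255))
    k=np.zeros_like(b);k[y0:y1,x0:x1]=b[y0:y1,x0:x1];n_,l,st,c=cv2.connectedComponentsWithStats(k);i=1+np.argmax(st[1:,4]);print(n,st[i],c[i]);return c[i]
a=cap(bot.read_camera("side"),"side",(325,370,205,250));b=cap(bot.read_camera("scene"),"scene",(280,315,140,172))
p,e=tri(ray("side",a),ray("scene",b));print("cap sh",M.T@(p-C),e, M.T@(plane(ray("side",a),.199)-C))
```

```text
[-0.0007 -0.0398  0.1511] [ 5.7943 -7.4829  2.3233]
side [340 222  15  16 192] [346.6354 229.1875]
scene [298 141   7   5  23] [301.2174 143.1304]
cap sh [0.011  0.0971 0.2358] 0.0006427128939527055 [0.     0.0826 0.199 ]
```

Request:
jog_arm(
  commands="-1 -0.043 0.025 0 0 0 0; -1 0 0 0 0 0 0; -1 0 0 0 0 0 0",
)

```text
t: 11.63
position: [0.5638, 0.0625, 0.1511]
ee_rot: [-0.001, -0.424, 0.906, -0.002]
ft_force: [2.8, -9.3, 2.1]
finger_gap: 0.149
grip_force: 35.0
```

Request:
jog_arm(
  commands="-1 0 0 0 0 0 0.9; -1 0 0 0 0 0 0.9; -1 0 0 0 0 0 0.9; -1 0 0 0 0 0 0.9; -1 0 0 0 0 0 0.9",
)

```text
t: 12.05
position: [0.5637, 0.0626, 0.1511]
ee_rot: [-0.0, -0.209, 0.978, -0.001]
ft_force: [3.3, -8.8, 2.8]
finger_gap: 0.147
grip_force: 35.0
```

Request:
jog_arm(
  commands="-1 0 0 0 0 0 0.9; -1 0 0 0 0 0 0.9; -1 0 0 0 0 0 0.9; -1 0 0 0 0 0 0.9; -1 0 0 0 0 0 0",
)

```text
t: 12.47
position: [0.5637, 0.0628, 0.1511]
ee_rot: [-0.0, -0.03, 1.0, -0.001]
ft_force: [3.1, -7.4, 3.1]
finger_gap: 0.147
grip_force: 35.0
```

Run:
```python
from h import *
np.set_printoptions(precision=4,suppress=True)
s=bot.read_state();yaw=-.1654;M=R.from_euler('z',yaw).as_matrix();C=np.r_[.5708,.1005,0]
y=rot(s["ee_rot"]).apply([0,1,0]);print(M.T@(s["position"]-C),M.T@s["ft_force"],s["ft_torque"],np.arctan2(y[1],y[0])-1.4054,s["finger_gap"])
```

```text
[-0.0008 -0.0384  0.1511] [ 4.3129 -6.7695  3.0523] [-1.3633 -0.5355 -0.0722] 0.22532226615939055 0.14681061679477161
```

Request:
jog_arm(
  commands="-1 0 0 0 0 0 0.7; -1 0 0 0 0 0 0.7; -1 0 0 0 0 0 0.6; -1 0 0 0 0 0 0.4; -1 0 0 0 0 0 0",
)

```text
t: 12.88
position: [0.5637, 0.0629, 0.1511]
ee_rot: [0.0, 0.089, 0.996, -0.001]
ft_force: [3.9, -8.0, 3.5]
finger_gap: 0.146
grip_force: 35.0
```

Run:
```python
from h import *
np.set_printoptions(precision=4,suppress=True)
s=bot.read_state();yaw=-.1654;M=R.from_euler('z',yaw).as_matrix();C=np.r_[.5708,.1005,0]
y=rot(s["ee_rot"]).apply([0,1,0]);print(M.T@(s["position"]-C),M.T@s["ft_force"],s["ft_torque"],np.arctan2(y[1],y[0])-1.4054,s["finger_gap"])
```

```text
[-0.0008 -0.0383  0.1511] [ 5.208  -7.2385  3.5271] [-1.406  -0.583   0.1895] -0.011836661661951187 0.14626802014212664
```

Request:
jog_arm(
  commands="-0.2 0 0 0 0 0 0; -0.2 0 0 0 0 0 0; -0.2 0 0 0 0 0 0; -0.2 0 0 0 0 0 0; -0.2 0 0 0 0 0 0",
)

```text
t: 13.3
position: [0.5631, 0.0651, 0.1505]
ee_rot: [-0.001, 0.087, 0.996, 0.0]
ft_force: [0.3, -0.8, -1.1]
finger_gap: 0.394
grip_force: 0.0
```

Request:
jog_arm(
  commands="-0.2 0 0 -0.3 0 0 0; -0.2 0 0 -0.7 0 0 0; -0.2 0 0 -1 0 0 0; -0.2 0 0 -1 0 0 0; -0.2 0 0 -1 0 0 0",
)

```text
t: 13.72
position: [0.5632, 0.0649, 0.2729]
ee_rot: [-0.0, 0.087, 0.996, 0.0]
ft_force: [1.7, -0.1, 0.4]
finger_gap: 0.399
grip_force: 0.0
```

Request:
jog_arm(
  commands="-0.2 0.5 0 -1 0 0 0; -0.2 0.9 0 -0.9 0 0 0; -0.2 0.9 0 0 0 0 0; -0.2 0.9 0 0 0 0 0; -0.2 0 0 0 0 0 0",
)

```text
t: 14.13
position: [0.4653, 0.0824, 0.3298]
ee_rot: [0.0, 0.087, 0.996, 0.0]
ft_force: [0.9, 0.4, 0.1]
finger_gap: 0.401
grip_force: 0.0
```

Run:
```python
from h import *
a=bot.read_camera("wrist")[40:330,150:560,::-1];c=bot.read_camera("scene")[130:270,230:390,::-1];d=bot.read_camera("side")[150:310,240:420,::-1]
f=lambda i,k:cv2.resize(i,None,fx=k,fy=k,interpolation=cv2.INTER_CUBIC)
o=np.zeros((600,800,3),np.uint8);o[:290,:410]=a;A=f(c,2.4);o[:A.shape[0],412:412+A.shape[1]]=A;D=f(d,1.6);o[340:340+D.shape[0],:D.shape[1]]=D
cv2.imwrite("pics/end.png",o)
```

```text
(no output)
```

View pics/end.png

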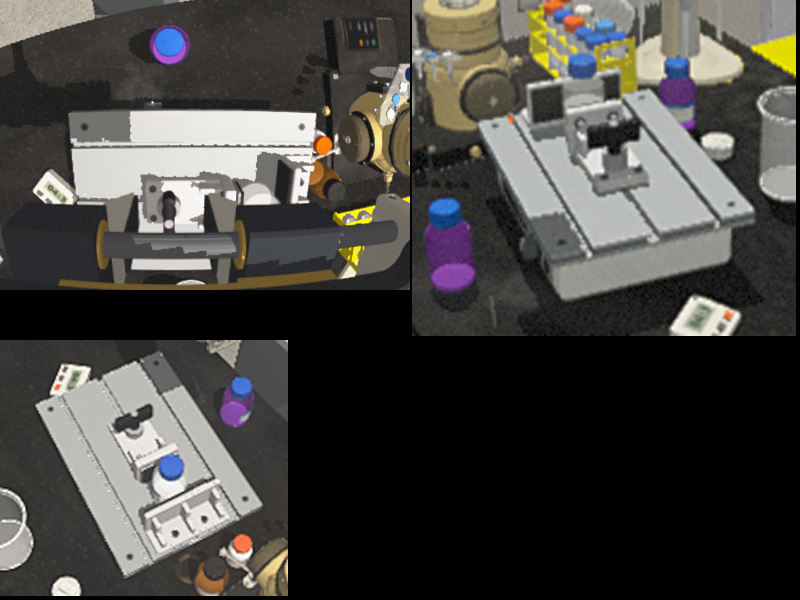

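The final views show the bottle upright between the pad and the fixed jaw (side crop, cap at (172,467)). The wing lies along shaker x again at (134,418), and the timer, amber and small bottles haven't moved. Handing in.

```bash
python3 -c "
from cell import bot
print(bot.close_job())"
```

```text
the job is handed in; nothing more can be done
None
```

I loosened the knob, slid the jaw up until the bottle stood against the fixed jaw with the pad about halfway in (judged from push force and jaw travel), retightened fully, and handed in at about 14 s; the result was not reported back.

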